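# Divert and pour capacitors at the electronics bench

### The job

First swing the flap of the aluminium Y-chute fully over to its stop so that parts will run out to the square crate, not to the round tub. Then drag the grey tray of capacitors by its side lug completely out from under the instrument riser, let go of it, take it by its rear handle instead, lift it and tip it over the chute's hopper so that all three capacitors roll down into the square crate. Stand the empty tray upright on the table again, leave the flap as set, and do not disturb the other things on the bench.

Things in the scene. Friction and masses are not known exactly. Their poses are not given: they have to be found in the camera images.
- chute: Fixed aluminium Y-chute. Origin: centre of its underside; z up. The open hopper at the top is 96 mm (chute x) by 164 mm (chute y) inside, rim at 190 mm height, 4 mm walls. Below it a roof-shaped floor (ridge at 105 mm height, along chute x, under the middle) falls to an exit on the +y side and one on the -y side; ramps end at y = +-125 mm at 65 mm height. The feet reach x = +-80 mm. The flap stands inside on the ridge.
- flap (a joint): Steel flap of the chute, 100 mm tall, hinged on an axis along chute x at 110 mm height above the chute's origin. 0 = upright; positive = its top leans to chute +y, which shuts the +y exit and sends parts to the -y exit; negative the other way. Stops at -0.8 and +0.8 rad. Starts near upright. Stiff by friction (about 0.22 N m, some 2 to 4 N at the knob), it stays where left.
- flap_knob (a point): Centre of the black ball knob (28 mm across) at the end of the flap's lever, a 12 mm round rod outside the hopper on the chute's +x side, 88 mm from the chute's middle plane; the knob is 115 mm from the hinge axis and moves with the flap (above the hinge when the flap is upright, leaning the same way as the flap). 30 mm free between rod and hopper wall. It can be pushed sideways from above.
- crate: Fixed square grey plastic open bin, 130 x 130 x 58 mm, walls 4 mm, under one of the two exits (200 mm from the chute's origin along chute +y or -y). Origin: centre of its underside. The capacitors belong here.
- tub: Fixed round grey plastic open tub, 136 mm across its rim, 58 mm high, under the other exit. Origin: centre of its underside. Nothing belongs in it.
- riser: Fixed low grey riser shelf carrying a bench power supply. Origin: centre of its underside; 220 mm (x) by 230 mm (y); the shelf plate lies 98 to 112 mm above the table, its front edge at riser x = -110 mm; the supply (up to 203 mm high) starts 95 mm behind this edge. Two guide strips, 20 mm high, run along x under it at y = +-46 mm (inner faces): the tray slides between them in riser -x.
- tray: Loose grey plastic pouring tray, about 0.22 kg empty. Origin: centre of its underside, z up. Trough from x = -55 (open spout, with only a 3.5 mm ridge at x = -50) to x = +53 mm (rear wall), 78 mm wide (y), side walls 40 mm high, floor 4 mm thick. It starts with its rear part under the riser, spout towards riser -x. The capacitors lie across it, axes along y, and roll over the ridge once the tray is tipped more than 40 to 45 degrees spout down.
- tray_lug (a point): Grip point on the side lug: a 10 mm thick (x) upright plate 36 mm high standing out 31 mm from the tray's -y side (tray y = -39 to -70 mm) at tray x = -40 mm; this point is at tray (-40, -56, 24) mm. Grip it across x.
- tray_handle (a point): Grip point on the rear handle: a 10 mm thick (y) upright fin at tray y = 0, x = 53 to 95 mm, z = 18 to 80 mm; this point is at tray (77, 0, 62) mm. Grip it across y, at any lean. Under the riser at the start.
- tray_spout (a point): Middle of the spout's edge, on the floor's upper face, at tray (-55, 0, 4) mm.
- cap1: Black can capacitor, cylinder 30 mm diameter, 60 mm long, about 0.055 kg. Origin at its centre, y along its axis. Starts in the tray: number 1 of 3 counted from the spout.
- cap2: Black can capacitor, cylinder 30 mm diameter, 60 mm long, about 0.055 kg. Origin at its centre, y along its axis. Starts in the tray: number 2 of 3 counted from the spout.
- cap3: Black can capacitor, cylinder 30 mm diameter, 60 mm long, about 0.055 kg. Origin at its centre, y along its axis. Starts in the tray: number 3 of 3 counted from the spout.
- spool: Bystander, loose: steel solder spool, 56 mm across, 40 mm high. Not to be disturbed.
- flux: Bystander, loose: small amber bottle, 40 mm across, 90 mm high. Not to be disturbed.
- jar: Bystander, loose: white screw-lid jar, 60 mm across, 60 mm high. Not to be disturbed.
- driver: Bystander, loose: screwdriver, 170 mm long, lying. Not to be disturbed.
- meter: Bystander, loose: black hand meter lying on its back, 90 x 160 x 43 mm. Not to be disturbed.
- pliers: Bystander, loose: yellow-handled pliers lying flat, about 140 mm long. Not to be disturbed.
Not all that is in view belongs to the job. Leave any blue look-alike of the cap2 alone.

How it is judged:
On the way, in this order (a step that is already met when the one before it is completed fails the run):
1. the flap is fully over (within 0.08 rad of its stop) so that it opens the exit to the crate (((y of crate in the frame of chute above 0 m and value of joint flap below -0.72 rad) or (y of crate in the frame of chute below 0 m and value of joint flap above 0.72 rad))), for 0.1 s.
2. the tray, with its capacitors, stands on the table wholly out from under the riser (origin more than 210 mm before the riser's origin), let go (x of tray in the frame of riser below -0.21 m and height (world z) of tray below 0.01 m and contact force between the fingers and tray below 0.05 N and distance between each of cap1, cap2, cap3 and tray below 0.08 m), for 0.2 s.
3. the tray is lifted by its rear handle with the three capacitors in it (height (world z) of tray above 0.05 m and distance between the grasp point and tray_handle below 0.045 m and distance between each of cap1, cap2, cap3 and tray below 0.08 m), for 0.1 s.
4. with the flap set, the tray is tipped (over 0.6 rad) with its spout over the hopper, held by the rear handle (((y of crate in the frame of chute above 0 m and value of joint flap below -0.72 rad) or (y of crate in the frame of chute below 0 m and value of joint flap above 0.72 rad)) and distance between the grasp point and tray_handle below 0.045 m and angle between tray's own z axis and vertical above 0.6 rad and x of tray_spout in the frame of chute between -0.05 and 0.05 m and y of tray_spout in the frame of chute between -0.09 and 0.09 m and z of tray_spout in the frame of chute below 0.3 m), for 0.1 s.
At the end, for the whole second after the job is handed in: All three capacitors lie at rest inside the square crate (centres within its walls, below 60 mm), the flap is within 0.08 rad of the stop that opens the crate's exit, and the empty tray stands upright (within 0.08 rad) and still on the table (((y of crate in the frame of chute above 0 m and value of joint flap below -0.72 rad) or (y of crate in the frame of chute below 0 m and value of joint flap above 0.72 rad)) and x of cap1 in the frame of crate between -0.062 and 0.062 m and y of cap1 in the frame of crate between -0.062 and 0.062 m and z of each of cap1, cap2, cap3 in the frame of crate below 0.06 m and linear speed of each of cap1, cap2, cap3 below 0.03 m/s and x of cap2 in the frame of crate between -0.062 and 0.062 m and y of cap2 in the frame of crate between -0.062 and 0.062 m and x of cap3 in the frame of crate between -0.062 and 0.062 m and y of cap3 in the frame of crate between -0.062 and 0.062 m and angle between tray's own z axis and vertical below 0.08 rad and height (world z) of tray below 0.01 m and linear speed of tray below 0.02 m/s); the robot touches nothing.
It fails at once if any bystander is moved more than 30 mm (distance of any of spool, flux, jar, driver, meter, pliers from where it was at the start of the episode above 0.03 m).
It also fails if it takes over 72 s, if anything falls off the work surface, if the arm or the gripper's body presses on something with over 40 N, if the wrist force passes 120 N, or if a joint passes its speed limit or range.

### The arm

A 6-joint arm with a two-finger parallel gripper is mounted at the origin on the work surface. World frame = base frame: x ahead of the robot, y to its left, z up, the work surface at z = 0. Lengths are in m, angles in rad, forces in N, time in s.
With the tool pointing down it reaches from about 0.35 to 0.975 m from the base axis. Payload 7.1 kg.
Tool frame: the origin (TCP) lies midway between the tips of the shut fingers; the grasp point (between the pads) lies 19 mm behind it; z points along the fingers, y is the line along which they close (so a half turn about z gives the same grasp; the last joint's range is limited). The gripper opens to 88 mm and grips with 3 to 60 N. Pads are 20 mm wide; open, the fingers measure 115 mm over their backs; the gripper's body (75 mm by 178 mm) begins 61 mm behind the grasp point.
Start: joints at [1.219, 0.423, 1.63, -0, 1.089, -0.019], TCP at [0.204, 0.591, 0.223] pointing down, gripper open.
Joint ranges: [-3, 3], [-0.9, 2.11], [0.09, 2.58], [-1.31, 4.45], [0.11, 2.69], [-2.54, 2.54]. Speed limits (rad/s): [2.39, 2.39, 3.01, 3.14, 3.14, 3.14].

### API

Orientations are given as a unit quaternion [w, x, y, z].
In Python, from station import move_pose, movel, movej, command_gripper, wait, inverse_kinematics, read_camera, camera_info, MotionError, job_done, get_time, get_joint_pos, get_qvel, get_effort, get_tcp_pos, get_ee_rot, get_ft_force, get_ft_torque, get_grip_width, get_finger_force gives the robot as it stands. Calls block until the motion is done:
- move_pose(position, orientation): joint-space move of the TCP to a pose.
- movel(position, frame=None, v=0.15, until_force=None): straight line of the TCP; frame=None keeps the orientation; v is the mean speed in m/s. With until_force (N) it stops when the force on the tool has changed by that much, and returns True; else False.
- movej(angles): joint-space move.
- command_gripper(opening): opening from 0.0 (shut) to 1.0 (fully open); the grip force is fixed at half the most; returns when the fingers have stopped.
- wait(seconds).
- inverse_kinematics(position, orientation): joint angles nearest the present ones, or None.
- read_camera(name): name is "side" or "top" or "wrist"; returns the picture (480x640x3 uint8, red, green, blue); there is no depth.
- camera_info(name): a dict with "intrinsics" (3x3 intrinsics, pixels), "T" (4x4, takes a point from camera to world coordinates); the wrist camera has in their place "tool_from_camera" (4x4, takes a point from camera to tool coordinates, whose origin is the TCP and whose axes are the flange's). Camera axes: x right, y up, looking along -z (the intrinsics and any distortion apply to the point x, -y, -z); pixel columns grow to the right and rows downward; lengths in m; the calibration is good to about 2 mm. The wrist camera is an equidistant fisheye: a pixel r from the principal point sees the ray r / f radians off the axis. A picture is of the moment at which its call begins: read the wrist's pose just before it. camera_info takes no time and is no camera call.
A pose or a line that the arm cannot do raises MotionError and nothing moves.
- job_done(): hands the job in; it is judged then, once.
Readings, each from a call of its own:
- get_time(): time.
- get_joint_pos(): joint angles.
- get_qvel(): joint speeds.
- get_effort(): joint torques, N m.
- get_tcp_pos(): TCP position.
- get_ee_rot(): TCP orientation.
- get_ft_force(): force on the tool from outside, world axes, zero at the start.
- get_ft_torque(): the same for the moment, N m.
- get_grip_width(): opening from 0.0 (shut) to 1.0 (fully open).
- get_finger_force(): force on a finger pad.
Only numpy, scipy, OpenCV 4.12 (cv2) and the standard library are available. Lean on these libraries where they do the work, as an engineer would, in place of code of your own. Each camera call takes 0.05 s, during which the arm holds its last target. There are 200 camera calls.

## Working session

There is one attempt and no reset: what is moved stays moved. The work goes in short steps, each a Python script; the robot and the scene stay as the last script left them, time stands still between calls to the robot, and variables do not carry over. Pictures are saved under pics/ and viewed, at most 10 in all, crops included, and the job is handed in when it is done.

```bash
ls; mkdir -p pics; python3 - <<'E'
from station import *
import cv2
for n in ("side","top"):
    cv2.imwrite(f"pics/{n}0.png",read_camera(n)[:,:,::-1]); i=camera_info(n); print(n,i)
print(camera_info("wrist"),get_ee_rot(),get_time())
E
```

```text
pics
side {'intrinsics': array([[478.93197994,   0.        , 311.54163573],
       [  0.        , 478.93197994, 242.62439405],
       [  0.        ,   0.        ,   1.        ]]), 'T': array([[-0.97772575,  0.17382741, -0.11762817,  0.42239903],
       [-0.20906869, -0.75716795,  0.61885942,  0.69861501],
       [ 0.01851045,  0.62966716,  0.77664447,  1.03169116],
       [ 0.        ,  0.        ,  0.        ,  1.        ]])}
top {'intrinsics': array([[500.09262662,   0.        , 316.3054305 ],
       [  0.        , 500.09262662, 242.50190378],
       [  0.        ,   0.        ,   1.        ]]), 'T': array([[ 9.18593541e-03,  9.80651380e-01, -1.95546642e-01,
         3.15389440e-01],
       [-9.99952902e-01,  9.62116272e-03,  1.27592951e-03,
         3.81562485e-02],
       [ 3.13262810e-03,  1.95525711e-01,  9.80693572e-01,
         1.43716018e+00],
       [ 0.00000000e+00,  0.00000000e+00,  0.00000000e+00,
         1.00000000e+00]])}
{'intrinsics': array([[371.64829954,   0.        , 316.6418637 ],
       [  0.        , 371.64829954, 241.8897055 ],
       [  0.        ,   0.        ,   1.        ]]), 'tool_from_camera': array([[ 7.22851241e-04,  9.54072145e-01,  2.99576067e-01,
         8.25680068e-02],
       [ 9.99999709e-01, -7.63111739e-04,  1.73999989e-05,
        -1.39361464e-03],
       [ 2.45210868e-04,  2.99575967e-01, -9.54072419e-01,
        -1.62966481e-01],
       [ 0.00000000e+00,  0.00000000e+00,  0.00000000e+00,
         1.00000000e+00]])} [-1.25031858e-04  1.65627426e-01  9.86188170e-01 -6.58020076e-04] 0.1
```

View pics/top0.png

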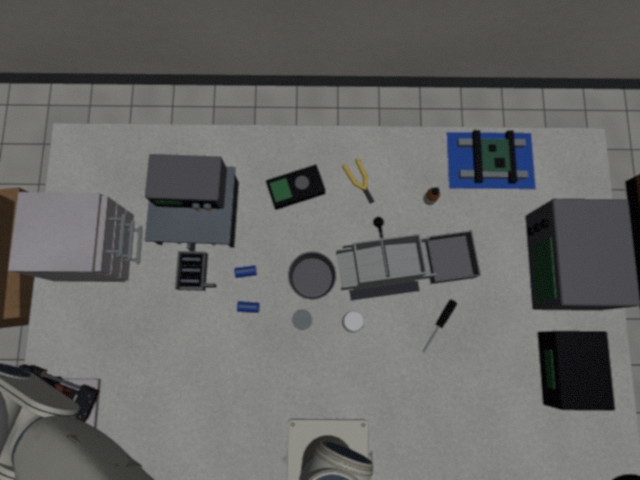

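View pics/side0.png

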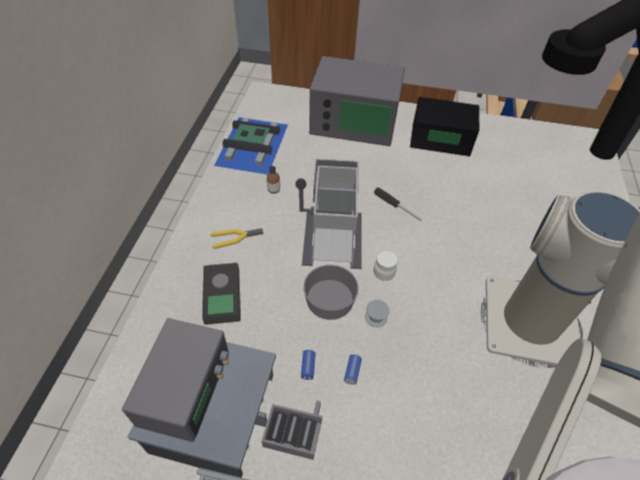

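Top view: the tray with 3 black caps is at (192,270), its lug at (210,286) and the riser at (190,205). The chute is at (382,265) with its knob at (378,222), the crate at (453,257) and the tub at (312,275). The blue cylinders at (245,271) and (248,307) are look-alikes, not the job; the caps meant are the black ones inside the tray. I'll check this in an enlarged crop.

```bash
python3 - <<'E'
import cv2,numpy as np
t=cv2.imread("pics/top0.png")
a=cv2.resize(t[140:300,140:260],None,fx=3.5,fy=3.5,interpolation=cv2.INTER_CUBIC)
b=cv2.resize(t[205:305,330:486],None,fx=2.4,fy=2.4,interpolation=cv2.INTER_CUBIC)
im=np.zeros((560,800,3),np.uint8); im[:a.shape[0],:420]=a; im[:b.shape[0],425:425+b.shape[1]]=b[:,:375]
s=cv2.imread("pics/side0.png")[150:280,285:375]; s=cv2.resize(s,None,fx=2.4,fy=2.4); im[245:245+s.shape[0],425:425+s.shape[1]]=s
im=np.clip(im*1.4,0,255).astype(np.uint8)
cv2.imwrite("pics/crop1.png",im)
E
```

```text
(no output)
```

View pics/crop1.png

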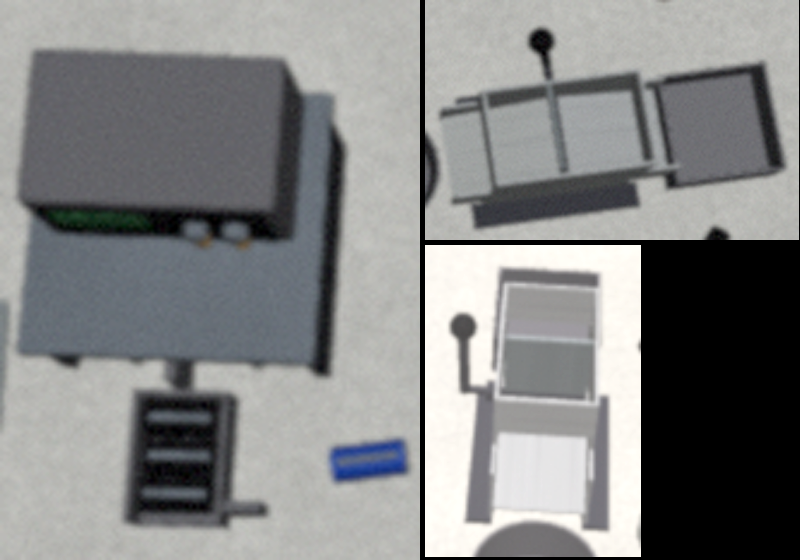

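The crop shows the three black caps in the tray, with the lug centre at crop (248,509). The knob is at crop (541,41). The crate is on the chute's -y side, so the flap has to go positive: push the knob to world +y. Next I compute poses.

```bash
cat > h.py <<'E'
import numpy as np
from station import *
def px2w(name,uv,z):
    i=camera_info(name);T=i["T"];d=np.linalg.inv(i["intrinsics"])@[uv[0],uv[1],1]
    d=T[:3,:3]@(d*[1,-1,-1]);o=T[:3,3];return o+d*(z-o[2])/d[2]
def proj(name,P):
    i=camera_info(name);T=i["T"];c=T[:3,:3].T@(np.asarray(P)-T[:3,3]);p=i["intrinsics"]@(c*[1,-1,-1]);return p[:2]/p[2]
E
python3 - <<'E'
from h import *
np.set_printoptions(precision=4,suppress=True)
A=lambda u,v:(140+u/3.5,140+v/3.5)
B=lambda u,v:(330+(u-425)/2.4,205+v/2.4)
S=lambda u,v:(285+(u-425)/2.4,150+(v-245)/2.4)
for n,p,z in [("trayFL",(127,522),.04),("trayFR",(228,524),.04),("trayRL",(137,393),.04),("trayRR",(235,395),.04),("lug",(248,509),.036),("riserFL",(18,352),.112),("riserFR",(325,362),.112),("riserRR",(333,95),.112)]:
    print(n,px2w("top",A(*p),z))
for n,p,z in [("hTL",(484,92),.19),("hTR",(638,73),.19),("hBR",(652,162),.19),("hBL",(492,202),.19),("knob",(541,41),.222),("flapA",(548,85),.21),("flapB",(563,172),.21),("cTL",(657,80),.058),("cTR",(765,64),.058),("cBR",(784,167),.058),("cBL",(668,187),.058)]:
    print(n,px2w("top",B(*p),z))
for n,p,z in [("s knob",(463,326),.222),("s h1",(503,285),.19),("s h2",(599,285),.19),("s h3",(599,400),.19),("s h4",(498,400),.19),("s flapL",(500,337),.21),("s flapR",(598,340),.21)]:
    print(n,px2w("side",S(*p),z))
E
```

```text
trayFL [0.4572 0.4264 0.04  ]
trayFR [0.4564 0.3457 0.04  ]
trayRL [0.5619 0.425  0.04  ]
trayRR [0.561  0.3455 0.04  ]
lug [0.469  0.3312 0.036 ]
riserFL [0.5804 0.4988 0.112 ]
riserFR [0.5749 0.2617 0.112 ]
riserRR [0.7913 0.2644 0.112 ]
hTL [ 0.5629 -0.0608  0.19  ]
hTR [ 0.5851 -0.2247  0.19  ]
hBR [ 0.4898 -0.2364  0.19  ]
hBL [ 0.4463 -0.0685  0.19  ]
knob [ 0.6112 -0.118   0.222 ]
flapA [ 0.567  -0.1261  0.21  ]
flapB [ 0.4758 -0.14    0.21  ]
cTL [ 0.6054 -0.2746  0.058 ]
cTR [ 0.6259 -0.4026  0.058 ]
cBR [ 0.5039 -0.4183  0.058 ]
cBL [ 0.4794 -0.283   0.058 ]
s knob [ 0.6086 -0.1199  0.222 ]
s h1 [ 0.5879 -0.2239  0.19  ]
s h2 [ 0.4865 -0.2478  0.19  ]
s h3 [ 0.4612 -0.0806  0.19  ]
s h4 [ 0.5588 -0.058   0.19  ]
s flapL [ 0.5712 -0.125   0.21  ]
s flapR [ 0.4736 -0.1434  0.21  ]
```

```bash
cat >> h.py <<'E'
from scipy.spatial.transform import Rotation as Rn
C=np.array([.5245,-.1516,0]);CY=.154
ch=lambda p:C+Rn.from_euler('z',CY).apply(p)
def wq(R): q=R.as_quat();return np.array([q[3],q[0],q[1],q[2]])
def down(yaw,s=1):  # tool z down, tool y along s*yaw direction
    y=s*np.array([np.cos(yaw),np.sin(yaw),0]);z=np.array([0,0,-1.]);return Rn.from_matrix(np.c_[np.cross(y,z),y,z])
G=np.array([.072,0,.058])   # grip in tray frame
SP=np.array([-.055,0,.004])
def traypose(RT,pT,s,lean=0):
    """TCP pose holding tray (rotation RT, origin pT) at G; lean>0: body behind handle"""
    R0=Rn.from_euler('y',lean)*down(np.pi/2,s)
    R=RT*R0
    return pT+RT.apply(G)+R.apply([0,0,.019]),wq(R)
def spoutpose(yaw,th,sp,s,lean=0):
    RT=Rn.from_euler('z',yaw)*Rn.from_euler('y',-th)
    return traypose(RT,sp-RT.apply(SP),s,lean)
E
python3 - <<'E'
from h import *
np.set_printoptions(precision=2,suppress=True)
for s in(1,-1):
    print("knob",s,inverse_kinematics(ch([.092,-.02,.178]),wq(down(CY,s))))
    print("lug",s,inverse_kinematics([.469,.328,.008],wq(down(0,s))))
    for lean in (0,.3,.5):
        for x in (.43,.36): print("handle",s,lean,inverse_kinematics(*traypose(Rn.identity(),np.array([x,.386,0]),s,lean)))
        for k,yaw in ((1,CY+np.pi/2),(2,CY-np.pi/2)):
            for th in (0,.7,.9,1.1,1.25): 
              q=inverse_kinematics(*spoutpose(yaw,th,ch([0,.03 if k==1 else -.03,.225]),s,lean))
              print(" opt",k,s,lean,th,q)
E
```

```text
knob 1 [-0.27  0.49  1.63 -0.    1.02 -0.42]
lug 1 [ 0.59  0.67  1.84 -0.    0.63  0.59]
handle 1 0 [ 0.64  0.68  1.7  -0.    0.77 -0.93]
handle 1 0 [ 0.71  0.62  1.82 -0.    0.7  -0.86]
 opt 1 1 0 0 None
 opt 1 1 0 0.7 [-0.45  0.33  1.67  0.56  1.58  2.42]
 opt 1 1 0 0.9 [-0.53  0.43  1.61  0.66  1.74  2.35]
 opt 1 1 0 1.1 [-0.6   0.53  1.55  0.75  1.89  2.3 ]
 opt 1 1 0 1.25 [-0.64  0.61  1.51  0.82  1.99  2.28]
 opt 2 1 0 0 [-0.53  0.39  1.59 -0.    1.16 -0.68]
 opt 2 1 0 0.7 [-0.14  0.21  1.84 -0.8   1.03  0.12]
 opt 2 1 0 0.9 [-0.01  0.23  1.9  -1.03  1.12  0.37]
 opt 2 1 0 1.1 [ 0.11  0.29  1.94 -1.21  1.26  0.59]
 opt 2 1 0 1.25 None
handle 1 0.3 [ 0.56  0.77  1.53  0.18  1.11 -1.11]
handle 1 0.3 [ 0.62  0.71  1.67  0.2   1.02 -1.08]
 opt 1 1 0.3 0 None
 opt 1 1 0.3 0.7 None
 opt 1 1 0.3 0.9 [-0.45  0.31  1.64  0.48  1.56  2.44]
 opt 1 1 0.3 1.1 [-0.54  0.41  1.58  0.59  1.72  2.36]
 opt 1 1 0.3 1.25 [-0.6   0.49  1.53  0.66  1.83  2.32]
 opt 2 1 0.3 0 [-0.63  0.49  1.47  0.21  1.41 -0.84]
 opt 2 1 0.3 0.7 [-0.27  0.2   1.74 -0.42  1.07 -0.24]
 opt 2 1 0.3 0.9 [-0.13  0.18  1.
[... 1583 characters left out ...]
0.6   0.49  1.53  0.66  1.83 -0.82]
 opt 2 -1 0.3 0 [-0.63  0.49  1.47  0.21  1.41  2.3 ]
 opt 2 -1 0.3 0.7 None
 opt 2 -1 0.3 0.9 None
 opt 2 -1 0.3 1.1 None
 opt 2 -1 0.3 1.25 None
handle -1 0.5 [0.53 0.85 1.41 0.25 1.33 1.98]
handle -1 0.5 [0.58 0.79 1.56 0.28 1.23 1.99]
 opt 1 -1 0.5 0 [ 0.26  0.24  1.9  -0.56  1.13  0.38]
 opt 1 -1 0.5 0.7 [-0.24  0.18  1.73  0.19  1.32 -0.45]
 opt 1 -1 0.5 0.9 [-0.38  0.24  1.67  0.35  1.45 -0.61]
 opt 1 -1 0.5 1.1 [-0.49  0.33  1.6   0.47  1.6  -0.72]
 opt 1 -1 0.5 1.25 [-0.56  0.41  1.55  0.55  1.71 -0.78]
 opt 2 -1 0.5 0 [-0.68  0.57  1.39  0.33  1.57  2.24]
 opt 2 -1 0.5 0.7 None
 opt 2 -1 0.5 0.9 None
 opt 2 -1 0.5 1.1 None
 opt 2 -1 0.5 1.25 None
```

```bash
python3 - <<'E'
from h import *
import cv2
q=wq(down(CY,1))
p,_=get_tcp_pos(),0
movel([p[0],p[1],.33],v=.2)
command_gripper(0)
move_pose(ch([.092,-.03,.33]),q)
movel(ch([.092,-.03,.18]),v=.15)
r=movel(ch([.092,.09,.18]),v=.05,until_force=14)
t=get_tcp_pos(); d=Rn.from_euler('z',-CY).apply(np.array(t)-C)
print(r,d,get_ft_force(),get_time())
movel(ch([.092,d[1]-.03,.18]),v=.1)
movel(ch([.092,d[1]-.03,.33]),v=.2)
move_pose([.469,.328,.15],wq(down(0,1)))
command_gripper(.6)
cv2.imwrite("pics/top1.png",read_camera("top")[:,:,::-1]);cv2.imwrite("pics/w1.png",read_camera("wrist")[:,:,::-1])
print(get_time())
t=cv2.imread("pics/top1.png");b=cv2.resize(t[205:305,330:486],None,fx=2.5,fy=2.5,interpolation=cv2.INTER_CUBIC)
w=cv2.resize(cv2.imread("pics/w1.png"),(400,300))
im=np.zeros((560,400,3),np.uint8);im[:250,:390]=b;im[255:555]=w;cv2.imwrite("pics/c2.png",im)
E
```

```text
True [0.09232093 0.0557042  0.18074824] [-0.57730916 -4.01066794  5.6401912 ] 7.9
12.0917
```

View pics/c2.png

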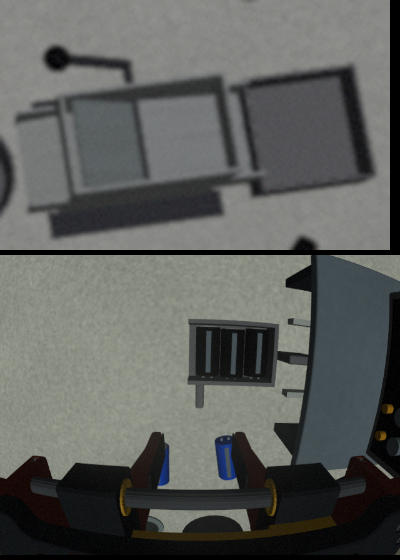

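The flap now leans left (knob at crop (56,58)). The wrist view shows the tray with its lug at about wrist px (319,228). I'll check both numerically.

```bash
cat >> h.py <<'E'
def wpx2w(uv,z):
    i=camera_info("wrist");K=i["intrinsics"];a=(np.array(uv)-K[:2,2])/K[0,0];r=np.linalg.norm(a)
    d=np.r_[a/r*np.sin(r),np.cos(r)]*[1,-1,-1];T=i["tool_from_camera"];w=get_ee_rot();R=Rn.from_quat([w[1],w[2],w[3],w[0]])
    o=np.array(get_tcp_pos())+R.apply(T[:3,3]);d=R.apply(T[:3,:3]@d);return o+d*(z-o[2])/d[2]
E
python3 - <<'E'
from h import *
k=px2w("top",(330+56/2.5,205+58/2.5),.19);print("knob in chute",Rn.from_euler('z',-CY).apply(k-C))
for n,p,z in [("lug",(199,395),.036),("lugroot",(199,383),.036),("lugend",(199,407),.036),("FL",(190,321),.04),("FR",(190,385),.04),("RL",(277,324),.04),("RR",(275,386),.04)]:
    print(n,wpx2w((p[0]*1.6,(p[1]-255)*1.6),z))
E
```

```text
knob in chute [0.09160651 0.08307719 0.19      ]
lug [0.46999085 0.33675996 0.036     ]
lugroot [0.46996067 0.35185745 0.036     ]
lugend [0.4700243  0.32124804 0.036     ]
FL [0.45946523 0.42638161 0.04      ]
FR [0.45913587 0.35023288 0.04      ]
RL [0.56320979 0.42671288 0.04      ]
RR [0.56476931 0.3500242  0.04      ]
```

```bash
python3 - <<'E'
from h import *
import cv2
movel([.470,.331,.05],v=.1)
movel([.470,.331,.008],v=.06)
command_gripper(0)
print(get_grip_width(),get_finger_force())
movel([.375,.331,.008],v=.05)
command_gripper(.6)
print(get_tcp_pos(),get_time())
movel([.375,.331,.09],v=.1)
command_gripper(.5)
p,q=traypose(Rn.identity(),np.array([.416,.388,0]),-1)
move_pose(p+[0,0,.10],q)
cv2.imwrite("pics/w2.png",read_camera("wrist")[:,:,::-1])
print(get_tcp_pos(),get_time())
E
```

```text
0.11525733554258488 29.98764842748642
[0.37501463 0.33101405 0.00802198] 17.7
[0.4875535  0.38773505 0.13871323] 20.4667
```

View pics/w2.png

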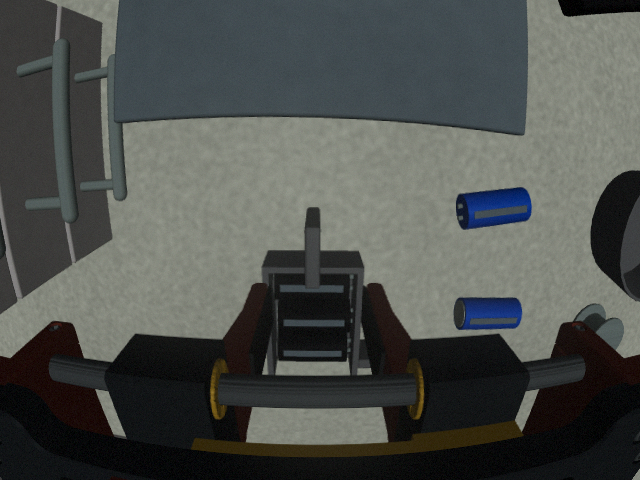

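The wrist view shows the tray clear of the riser, all three caps in it, and the handle fin top running from (313,208) to about (312,288). Next I check its alignment, then grasp.

```bash
python3 - <<'E'
from h import *
for n,p,z in [("finrear",(313,210),.08),("finfront",(312,286),.08),("RL",(265,255),.04),("RR",(362,255),.04)]: print(n,wpx2w(p,z))
E
```

```text
finrear [0.52059539 0.38852769 0.08      ]
finfront [0.47003753 0.38924969 0.08      ]
RL [0.47727137 0.42499538 0.04      ]
RR [0.47738759 0.35216954 0.04      ]
```

```bash
python3 - <<'E'
from h import *
import cv2
p,q=traypose(Rn.identity(),np.array([.420,.3885,0]),-1)
movel(p+[0,0,.09],v=.1)
movel(p,v=.1)
command_gripper(0)
print(get_grip_width(),get_finger_force())
a=read_camera("wrist")
movel(p+[0,0,.10],v=.06)
b=read_camera("wrist")
movel(p+[0,0,.25],v=.12)
c=read_camera("wrist");d=read_camera("side")
print(get_ft_force(),get_finger_force(),get_time())
R=lambda i:i[200:440,200:440]
cv2.imwrite("pics/lift.png",np.hstack([R(a),R(c),cv2.resize(d[240:480,180:420],(240,240))])[:,:,::-1])
E
```

```text
0.11112621650992306 29.982474446296692
[-0.25736801 -0.75793701 -3.72228844] 29.977833330631256 25.825
```

View pics/lift.png

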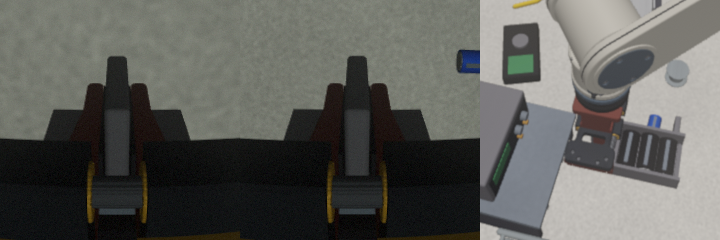

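Nothing has slipped and the three caps are in the tray. Next I carry it over and tip it.

```bash
python3 - <<'E'
from h import *
import cv2
Y=CY+np.pi/2
f=lambda th,z,y=.045:spoutpose(Y,th,ch([0,y,z]),-1)
ims=[]
def snap():
    a=read_camera("side")[130:310,270:420];ims.append(cv2.resize(a,(300,360)))
move_pose(*f(0,.29,.06))
print(get_time(),get_ft_force())
movel(*f(.2,.27),v=.12)
movel(*f(.4,.25),v=.12);snap()
for th in (.55,.66): movel(*f(th,.225),v=.08)
wait(.2)
print(get_time(),get_ft_force(),get_tcp_pos())
for th in (.72,.78,.84,.9,1.0): movel(*f(th,.22),v=.06)
wait(.3);snap();print(get_time(),get_ft_force())
cv2.imwrite("pics/pour.png",np.hstack(ims)[:,:,::-1])
E
```

```text
27.8333 [ 0.21158161  0.05674319 -3.69791502]
29.4833 [ 0.27345267 -0.44237663 -1.68427698] [ 0.50531323 -0.02836473  0.33083949]
31.3083 [-0.40342738  0.43293329 -2.23932353]
```

View pics/pour.png

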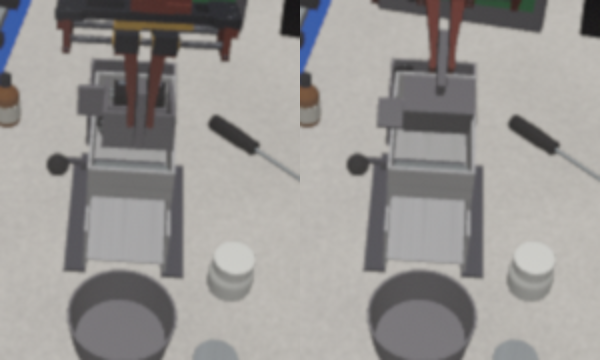

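The wrist load is now 2.2 N, so the tray is empty. I set it back down, release it and check.

```bash
python3 - <<'E'
from h import *
import cv2
Y=CY+np.pi/2
f=lambda th,z,y=.045:spoutpose(Y,th,ch([0,y,z]),-1)
for th,z in ((.7,.24),(.35,.26),(0,.29)): movel(*f(th,z),v=.2)
p,q=traypose(Rn.identity(),np.array([.420,.3885,0]),-1)
move_pose(p+[0,0,.15],q)
movel(p+[0,0,.03],v=.15)
print(movel(p+[0,0,-.001],v=.03,until_force=3),get_tcp_pos()-p)
command_gripper(.4);wait(.2)
movel(p+[0,0,.15],v=.15)
move_pose([.35,.55,.3],q)
wait(.3)
t=read_camera("top");s=read_camera("side")
R=lambda a,w,h:cv2.resize(a,(w,h),interpolation=cv2.INTER_CUBIC)
im=np.zeros((600,800,3),np.uint8)
im[:300,:480]=R(t[205:305,330:490],480,300);im[:300,490:790]=R(t[230:330,160:260],300,300)
im[300:,:]=R(s[120:480,100:580],800,600)[0:300] if 0 else R(s[130:400,150:510],400,300).repeat(1,0).__class__ and np.hstack([R(s[150:285,270:450],400,300),R(s[300:480,180:420],400,300)])
cv2.imwrite("pics/end.png",np.clip(im*1.3,0,255).astype(np.uint8)[:,:,::-1]);print(get_time())
E
```

```text
True [-0.00018475 -0.00017692  0.00022029]Traceback (most recent call last):
  File "<stdin>", line 12, in <module>
station.MotionError: the arm cannot take that pose within its joint ranges
```

```bash
python3 - <<'E'
from h import *
import cv2
movel(np.array(get_tcp_pos())+[0,0,.12],v=.2)
j=get_joint_pos();j[0]+=.45;movej(j)
wait(.3)
t=read_camera("top");s=read_camera("side")
R=lambda a,w,h:cv2.resize(a,(w,h),interpolation=cv2.INTER_CUBIC)
im=np.zeros((600,800,3),np.uint8)
im[:300,:480]=R(t[205:305,330:490],480,300);im[:300,490:790]=R(t[230:330,160:260],300,300)
im[300:]=np.hstack([R(s[150:285,270:450],400,300),R(s[300:480,180:420],400,300)])
cv2.imwrite("pics/end.png",np.clip(im*1.3,0,255).astype(np.uint8)[:,:,::-1]);print(get_time())
E
```

```text
40.825
```

View pics/end.png

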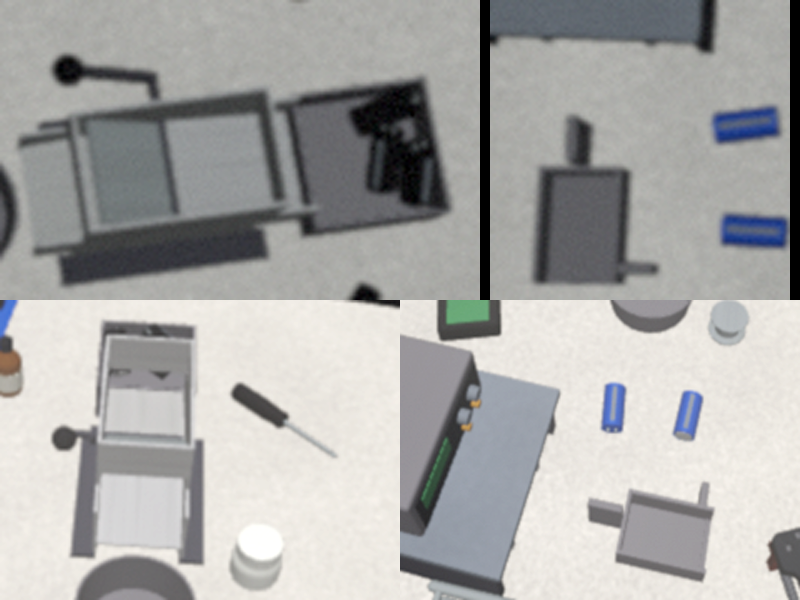

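The three caps lie in the crate (about (390,150) in the top-left panel). The flap is still over, and the empty tray stands upright on the table.

```bash
python3 -c "
from station import *
print(job_done())"
```

```text
the job is handed in; nothing more can be done
None
```

The job is handed in after about 41 s of robot time. The final pictures show the flap over at its stop, all three capacitors in the square crate, the empty tray upright on the table and no bystander visibly moved; the hand-in returned no verdict.

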